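# Free the seized clamp knob and re-index the stop slide

## Robot

A 7-joint arm with a two-finger parallel gripper is mounted at the origin on a cart in front of the work surface, level with it; the furniture and walls round the work are solid. World frame = base frame: x ahead of the robot, y to its left, z up, the work surface at z = 0. Lengths are in m, angles in rad, forces in N, time in s.
With the tool pointing down it reaches from about 0.425 to 0.875 m from the base axis. Payload 4.7 kg.
Tool frame: the origin (TCP) lies on the centre line of the jaws, within the pads' length; the fingertips stand 22 mm ahead of it and the grasp point (between the pads) lies 3 mm ahead of it; z points along the fingers, y is the direction in which the jaws open and shut (so a half turn about z gives the same grasp; the last joint's range is limited). The gripper opens to 87 mm and grips with 3 to 60 N. Pads are 19 mm wide; open, the fingers measure 117 mm over their backs; the gripper's body (75 mm by 190 mm) begins 51 mm behind the grasp point.
Start: joints at [-1.09, 0.321, -0.07, 1.45, 0.023, 1.371, -0.057], TCP at [0.293, 0.58, 0.245] pointing down, gripper open.
Joint ranges: [-2.86, 2.86], [-0.3, 2.09], [-1.38, 1.24], [0.06, 2.45], [-1.56, 4.7], [0.09, 2.05], [-2.69, 2.69]. Speed limits (rad/s): [2.57, 2.57, 3.14, 3.14, 3.14, 3.14, 3.14].

## Interface

Orientations are given as a rotation vector (axis times angle).
In Python, from bench import ctrl, imaging, close_job, finder gives the robot as it stands. The module is installed in compiled form; this text tells all that it offers.
- The arm moves only by the shell command python3 -m jog 'ROWS' [FORCE]. ROWS is JSON, a list that holds one entry, the list of rows, each a list of 7 numbers: the shift along the tool's x, y, z in cm, then the turn, a rotation vector about the tool's x, y, z in degrees, then the finger opening in cm, from 0 to 8.7. In form: [[[dx, dy, dz, ax, ay, az, claw], ...]]. A call has 1 to 12 rows; each row shifts and turns the commanded pose from where the row before left it, along the tool's axes as they then stand; what a row does not reach is not made up. A row lasts 1/10 s, in which the tool goes at most 50 mm and 8.59 degrees, less where a joint would pass 70% of its speed; a pose out of reach is approached as far as the arm can. A call is refused whole if a number of a shift passes 5 or a number of a turn 8.59, either way. A call with a gripper value outside its range is refused whole. The fingers move at their own pace and stop on an object; FORCE is the grip in N (left out, the last holds). Time passes only in rows, so rows that do not move let the fingers close. It gives the time, the measured TCP pose, the force and the opening at its end, in the units of the state.
- ctrl.get_state(): the state, without advancing time (a new reading comes with each control period).
- imaging.get_image(name): name is "side" or "top" or "wrist"; returns a dict with "frame" (400x640x3 uint8, red, green, blue), "intrinsics" (3x3 intrinsics, pixels), "k1" (the pictures are not rectified: a ray, as slopes to the right and down, at radius r is drawn at 1 + k1 r^2 times it, then the intrinsics apply), "pose" (4x4, takes a point from camera to world coordinates). Camera axes: x right, y down, z forward; pixel columns grow to the right and rows downward; lengths in m; the calibration is good to about 2 mm. A picture is of the moment at which its call begins. There is no depth.
- close_job(): hands the job in, once; it reports no verdict.
Trained networks look in the newest picture that a camera, given by its name, has taken for a name from the list of things; names that differ only in an ending like _2 or _b are one class to them, and where a whole thing is asked for, a point or a joint stands for the part that bears it (a point fixed in the world has none). Each returns a list of dicts, best first, with "conf" (0 to 1); they miss things now and then, are a little off and sometimes report something else, mostly with a low value. They report only what shows in the picture. A call takes as long as a camera call.
- finder.trace(label, camera): "region" (400x640 bool, what is visible of it) and "point" ([row, column] as shares, 0 to 1, of the picture: columns of its width, rows of its height, amid what is visible of it).
- finder.spot_point(label, camera): "point" ([row, column] as shares, 0 to 1, of the picture: columns of its width, rows of its height: a listed point, or the origin of a listed thing).
The state is a dict: "time": time; "joint_positions": joint angles; "qd": joint speeds; "joint_torque": joint torques, N m; "position": TCP position; "tool_rot": TCP orientation; "ft_force": force on the tool from outside, world axes, zero at the start; "torque": the same for the moment, N m; "grip_width": opening from 0.0 (shut) to 1.0 (fully open).
Only numpy, scipy, OpenCV 4.12 (cv2) and the standard library are available. Lean on these libraries where they do the work, as an engineer would, in place of code of your own. Each camera call takes 0.05 s, during which the arm holds its last target. There are 200 camera calls.

## Task

The stop slide of the sloping jig has to go over to the hole that the green tab marks. Its black clamp knob has seized: break it loose anticlockwise with a firm twist and keep turning until it reaches its stop, then pull the red index plunger, move the slide across until its pointer stands at the green tab, and let the plunger snap fully home there. Leave the knob open and do not disturb the loose things on the table.

Things in the scene. Friction and masses are not known exactly. Their poses are not given: they have to be found in the camera images.
- knob_grip (a point): Middle of the black clamp knob, on its axis: a square block 44 mm over flats (62 over the rounded corners), 28 mm thick. z = the knob's axis, pointing out; it leans 35 degrees from vertical towards the jig's front (robot side). x, y are square to the flats and turn with the knob. Below the block 11 mm are free (22 mm hub) to a 40 mm washer; the slide's face is 32 mm below the point.
- clamp_knob (a joint): Knob turn, rad: 0 = tight (start), + = anticlockwise seen from outside (right-handed about z of point knob_grip). Seized: it needs about 0.4 N m (up to 0.6) in the first 0.2 rad, gives way with a jerk, then turns freely (under 0.1 N m) to its stop at 2.3. Grip it with 20 N or more. The slide stays clamped until the knob is past about 1.8.
- plunger_grip (a point): Middle of the red index plunger's knob: round, 28 mm diameter (32 at the top rim), 33 mm tall, on the slide. z = its axis, pointing out, parallel to the clamp knob's axis; y = the slide's travel. A 4 mm gap and a 26 mm collar, 12 mm high, lie under it; the slide's face is 31 mm below the point and clear around it.
- index_plunger (a joint): Pull-out along its axis, m: 0 = home in a hole, 0.014 = fully out. A spring pushes it home (4.5 N at 0, 9 N fully out). It clears the hole when out more than 0.009 and rides at about 0.009 on the land between holes.
- stop_slide (a joint): Place of the slide on its level rail, m, + along y of point slide_pointer; 0 = middle hole (start). Holes at -0.036, 0, +0.036, each with 2 mm of play either way; end stops at -0.046 and +0.046. When free it drags with 2 to 6 N; a hole's wall stops it hard once the plunger has dropped in.
- slide_pointer (a point): Steel pointer plate (18 mm wide, black centre line) at the middle of the slide's front, its lower part; y = the slide's travel, level. Along that y the plunger's axis is at +50 mm and the clamp knob's at -50 mm.
- green_tab: Green tab, 26 mm wide and high, 8 mm thick, upright on the front of the jig's base before the hole to go to (either side of the middle). Origin mid underside; y = the slide's travel. The slide is in place when its pointer is level with the tab along that y.
- red_tab: red tab of the same size, in front of the hole at the other end (not to be used)
- marker: black and red marker pen, 128 mm long, 16 mm thick, lying loose in front of the jig; a bystander
- tape_roll: black tape roll, 82 mm across, 19 mm high, lying loose; a bystander
- wood_block: wooden block 86 x 48 x 20 mm, lying loose; a bystander
- caliper: steel caliper, 246 mm long, lying loose; a bystander

How it is judged:
On the way, in this order (a step that is already met when the one before it is completed fails the run):
1. the clamp knob is broken loose and turned anticlockwise to its stop (past 2.05 rad) (value of joint clamp_knob above 2.05 rad), for 0.1 s.
2. the index plunger is pulled clear of its hole (value of joint index_plunger above 0.0085 m), for 0.05 s.
At the end, for the whole second after the job is handed in: The clamp knob is open (past 1.95 rad), the slide's pointer is within 4 mm of the green tab's middle along the travel, the index plunger is home in the hole there (pulled out less than 2 mm), and the slide is at rest (value of joint clamp_knob above 1.95 rad and value of joint index_plunger below 0.002 m and y of slide_pointer in the frame of green_tab between -0.004 and 0.004 m and linear speed of stop_slide below 0.005 m/s); the robot touches nothing.
It fails at once if a loose thing on the table is moved by more than 20 mm (distance of any of marker, tape_roll, wood_block, caliper from where it was at the start of the episode above 0.02 m).
It also fails if it takes over 58 s, if anything falls off the work surface, if the arm or the gripper's body presses on something with over 40 N, if the wrist force passes 120 N, or if a joint passes its speed limit or range.

## Working session

There is one attempt and no reset: what is moved stays moved. The work goes in short steps, Python scripts to look and compute and a shell command to move; the robot and the scene stay as the last step left them, time stands still between calls to the robot, and variables do not carry over. Pictures are saved under pics/ and viewed, about 8 in all and at most 12, crops included, and the job is handed in when it is done.

```bash
mkdir -p pics; cat > h.py <<'E'
import numpy as np, cv2
from scipy.spatial.transform import Rotation as R
from bench import ctrl, imaging, close_job, finder
def snap(cam,fn=None):
    d=imaging.get_image(cam)
    if fn: cv2.imwrite('pics/'+fn,d['frame'][:,:,::-1])
    return d
def ray(d,pt):
    K=np.array(d['intrinsics']);T=np.array(d['pose'])
    u=pt[1]*640;v=pt[0]*400
    p=np.array([(u-K[0,2])/K[0,0],(v-K[1,2])/K[1,1]]);q=p.copy()
    for _ in range(30): q=p/(1+d['k1']*(q@q))
    r=T[:3,:3]@np.array([q[0],q[1],1]); return T[:3,3],r/np.linalg.norm(r)
def tri(rs):
    A=sum(np.eye(3)-np.outer(r,r) for o,r in rs);b=sum((np.eye(3)-np.outer(r,r))@o for o,r in rs)
    x=np.linalg.solve(A,b); return x,[np.linalg.norm(np.cross(x-o,r))*1e3 for o,r in rs]
def project(d,X):
    K=np.array(d['intrinsics']);T=np.array(d['pose'])
    c=T[:3,:3].T@(np.array(X)-T[:3,3]);q=c[:2]/c[2];q=q*(1+d['k1']*(q@q));return K[0,0]*q[0]+K[0,2],K[1,1]*q[1]+K[1,2]
def locate(names,cams,ims=None):
    ims=ims or {c:snap(c) for c in cams};out={}
    for n in names:
        rs=[];info=[]
        for c in cams:
            f=finder.spot_point(n,c)
            if f and f[0]['conf']>.3: rs.append(ray(ims[c],f[0]['point']));info.append((c,round(f[0]['conf'],2),[round(f[0]['point'][1]*640),round(f[0]['point'][0]*400)]))
        if len(rs)>1:
            x,e=tri(rs);out[n]=x;print(n,x.round(4),np.round(e,1),info)
        else: print(n,info)
    return out
def delta(P,Rt,s=None):
    """shift in tool axes (cm) and rotvec (deg) from current pose to target"""
    s=s or ctrl.get_state();Rc=R.from_rotvec(s['tool_rot'])
    return (Rc.inv().apply(np.array(P)-s['position'])*100).round(2),np.degrees((Rc.inv()*Rt).as_rotvec()).round(2)
E
python3 - <<'E'
from h import *
ims={c:snap(c,c+'0.png') for c in('side','top','wrist')}
a,b=cv2.imread('pics/side0.png'),cv2.imread('pics/top0.png')
cv2.imwrite('pics/st0.png',cv2.resize(np.vstack([a,b]),(800,1000))[:,:]) 
locate(['knob_grip','plunger_grip','slide_pointer','green_tab','red_tab','marker','tape_roll','wood_block','caliper'],['side','top','wrist'],ims)
for c in ims: print(c,np.array(ims[c]['pose'])[:3].round(3).tolist())
s=ctrl.get_state();print(s)
E
```

```text
knob_grip [ 0.4859 -0.045   0.1264] [2.2 2.2] [('side', 0.68, [356, 233]), ('top', 0.61, [407, 219])]
plunger_grip [0.472  0.0522 0.1201] [1.2 1.2] [('side', 0.5, [318, 213]), ('top', 0.59, [364, 226])]
slide_pointer [('side', 0.94, [335, 266])]
green_tab [0.4414 0.0258 0.0092] [0.8 0.8] [('side', 0.46, [311, 273]), ('top', 0.38, [369, 240])]
red_tab [ 0.4655 -0.0311  0.0046] [3.1 3.1] [('side', 0.73, [339, 288]), ('top', 0.61, [390, 231])]
marker [ 0.4134 -0.0187 -0.0011] [4.1 4.1] [('side', 0.57, [312, 296]), ('top', 0.66, [385, 252])]
tape_roll [ 0.3532  0.2152 -0.0077] [0.4 0.4] [('side', 0.96, [231, 245]), ('top', 0.58, [295, 276])]
wood_block [ 0.7013 -0.0854  0.0096] [3.3 3.3] [('side', 0.67, [448, 262]), ('top', 0.88, [408, 139])]
caliper [0.3892 0.3852 0.01  ] [5.8 5.8] [('side', 0.95, [222, 201]), ('top', 0.79, [226, 266])]
side [[0.852, -0.239, 0.465, 0.115], [-0.523, -0.415, 0.745, -0.516], [0.015, -0.878, -0.479, 0.518]]
top [[-0.019, -0.991, 0.13, 0.422], [-1.0, 0.018, -0.008, 0.17], [0.006, -0.13, -0.992, 0.974]]
wrist [[0.45, 0.855, 0.258, 0.222], [0.893, -0.43, -0.131, 0.616], [-0.002, 0.289, -0.957, 0.384]]
{'time': 1.5, 'joint_positions': array([-1.08991663,  0.32101696, -0.07011772,  1.45051234,  0.02260606,
        1.37082032, -0.05689903]), 'qd': array([-0.00102567, -0.00038012, -0.00015719,  0.00032709,  0.00153438,
        0.00076419, -0.00128087]), 'joint_torque': array([-8.31791094e-04, -4.91089225e+01, -4.03674413e-01, -3.12766635e+01,
       -6.37981645e-02,  3.35878052e-02,  5.16569298e-05]), 'position': array([0.2925247 , 0.58046191, 0.24456944]), 'tool_rot': array([7.26506978e-01, 3.05638126e+00, 3.09031970e-05]), 'ft_force': array([-0.92606692,  0.16662407,  0.33390455]), 'torque': array([0.00840948, 0.01270324, 0.02113852]), 'grip_width': 0.9996908305135122}
```

View pics/side0.png

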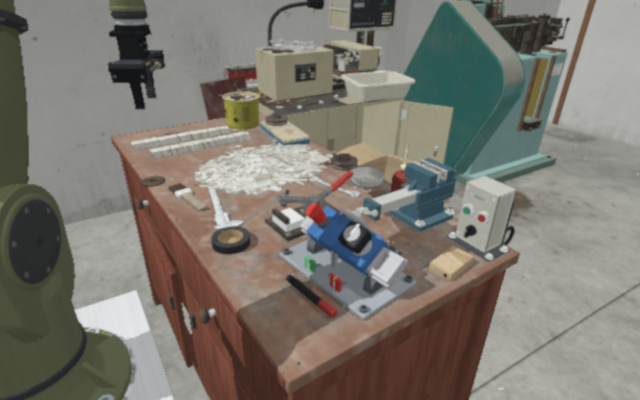

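View pics/top0.png

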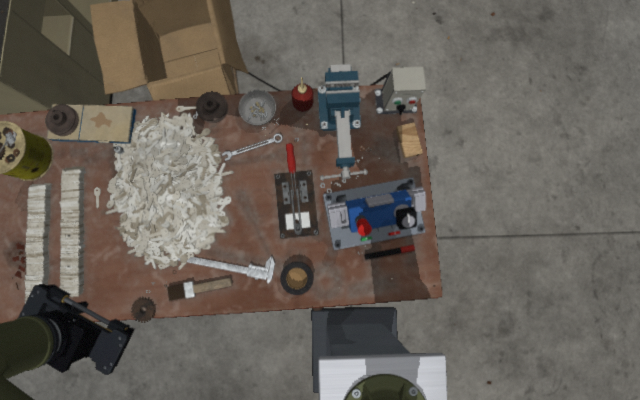

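The side view shows the blue jig, with the knob at (356,233), the red plunger at (318,213), the green tab at (310,263) on the plunger (+y) side and the red tab at (336,283). The top view puts the knob at (406,217) and the plunger at (363,227), with the marker just in front. I'll compute the standoff next.

```bash
cat >> h.py <<'E'
def frame(yv):
    y=np.array([yv[0],yv[1],0]);y/=np.linalg.norm(y);x=np.cross(y,[0,0,1]);c,s=np.cos(np.radians(35)),np.sin(np.radians(35))
    n=-s*x+np.array([0,0,c]); return x,y,n
def toolR(yj,n,ang=0):
    """tool z=-n, tool x along jig y, then turned ang deg about tool z"""
    z=-n;x=yj;return R.from_matrix(np.c_[x,np.cross(z,x),z])*R.from_euler('z',ang,degrees=True)
E
python3 - <<'E'
from h import *
x,y,n=frame([-.014,.097]);K=np.array([.4859,-.045,.1264]);print(x,y,n)
print(delta(K+.13*n,toolR(y,n)))
s=ctrl.get_state();R1=R.from_rotvec(s['tool_rot'])
dp=[(K+.13*n)];
print('rot only in two steps: yaw', np.degrees((R1.inv()*toolR(y,np.array([0,0,1.]))).as_rotvec()), 'tilt',np.degrees((toolR(y,np.array([0,0,1.])).inv()*toolR(y,n)).as_rotvec()))
E
```

```text
[ 0.98974439  0.14284971 -0.        ] [-0.14284971  0.98974439  0.        ] [-0.56769406 -0.08193523  0.81915204]
(array([-39.3 , -51.43,   1.17]), array([-32.23, -16.79,  53.27]))
rot only in two steps: yaw [2.90654155e-03 1.56624642e-03 5.50449064e+01] tilt [-3.50000000e+01 -3.23055009e-15  1.29222003e-14]
```

```bash
python3 -m jog '[[[-3,-3.9,-0.3,0,0,0,8.7],[-3,-3.9,-0.3,0,0,0,8.7],[-3,-3.9,-0.3,0,0,0,8.7],[-3,-3.9,-0.3,0,0,0,8.7],[-3,-3.9,-0.3,0,0,0,8.7],[-3,-3.9,-0.3,0,0,0,8.7],[-3,-3.9,0,0,0,0,8.7],[-3,-3.9,0,0,0,0,8.7],[-3,-3.9,0,0,0,0,8.7],[-3,-3.9,0,0,0,0,8.7],[-3,-3.9,0,0,0,0,8.7],[-3,-3.9,0,0,0,0,8.7]]]' 30; python3 -m jog '[[[0,0,0,0,0,8,8.7],[0,0,0,0,0,8,8.7],[0,0,0,0,0,8,8.7],[0,0,0,0,0,8,8.7],[0,0,0,0,0,8,8.7],[0,0,0,0,0,8,8.7],[0,0,0,0,0,7,8.7],[0,0,0,-7,0,0,8.7],[0,0,0,-7,0,0,8.7],[0,0,0,-7,0,0,8.7],[0,0,0,-7,0,0,8.7],[0,0,0,-7,0,0,8.7]]]'
python3 - <<'E'
from h import *
s=ctrl.get_state();print(s['joint_positions'].round(3),s['position'])
x,y,n=frame([-.014,.097]);K=np.array([.4859,-.045,.1264])
print(delta(K+.13*n,toolR(y,n)))
E
```

```text
time: 2.7
position: [0.4035, -0.0015, 0.263]
tool_rot: [0.726, 3.055, 0.002]
ft_force: [1.8, -0.0, -0.3]
grip_width: 1.001
time: 3.9
position: [0.4304, -0.0048, 0.243]
tool_rot: [1.992, 2.259, 0.257]
ft_force: [-1.3, -2.8, 0.5]
grip_width: 0.995
[ 0.156 -0.299 -0.138  2.093 -0.103  1.146  0.179] [ 0.43036406 -0.00477017  0.24296082]
(array([-4.84, -2.59,  0.37]), array([-23.19,  -0.89,  -1.36]))
```

```bash
python3 - <<'E'
from h import *
x,y,n=frame([-.014,.097])
print(delta([.51,-.03,.25],toolR(y,n)))
E
```

```text
(array([-3.5 ,  7.58,  0.78]), array([-23.19,  -0.89,  -1.36]))
```

```bash
python3 -m jog '[[[-1.7,3.8,0.4,0,0,0,8.7],[-1.8,3.8,0.4,0,0,0,8.7],[0,0,0,-6,0,-0.5,8.7],[0,0,0,-6,0,-0.5,8.7],[0,0,0,-6,-0.5,0,8.7],[0,0,0,-5,-0.5,0,8.7],[0,0,0,0,0,0,8.7]]]'
python3 - <<'E'
from h import *
x,y,n=frame([-.014,.097]);K=np.array([.4859,-.045,.1264])
s=ctrl.get_state();print(s['joint_positions'].round(3),s['position'])
print(delta(K+.13*n,toolR(y,n)))
snap('wrist','w1.png')
d={'wrist':snap('wrist'),'side':snap('side'),'top':snap('top')}
locate(['knob_grip','plunger_grip','slide_pointer','green_tab','red_tab'],['side','top','wrist'],d)
E
```

```text
time: 4.6
position: [0.5301, -0.0223, 0.24]
tool_rot: [1.757, 2.052, 0.645]
ft_force: [-0.4, -0.8, -0.6]
grip_width: 0.999
[ 0.296 -0.301 -0.168  2.203 -0.352  0.694  0.486] [ 0.53007622 -0.02229417  0.24000065]
(array([ -1.42, -10.49,  -6.22]), array([-1.13, -1.56,  0.15]))
knob_grip [ 0.4852 -0.0446  0.1206] [3.4 3.4] [('side', 0.58, [356, 236]), ('top', 0.41, [406, 220])]
plunger_grip [0.472  0.0571 0.1268] [3.9 4.8 5.1] [('side', 0.7, [318, 209]), ('top', 0.46, [360, 225]), ('wrist', 0.59, [129, 85])]
slide_pointer [('side', 0.77, [334, 267])]
green_tab [0.4452 0.0291 0.0088] [2.2 3.5 3.6] [('side', 0.49, [312, 272]), ('top', 0.48, [369, 240]), ('wrist', 0.8, [81, 112])]
red_tab [ 0.5292 -0.0459  0.05  ] [ 81.4 152.2  74.6] [('side', 0.7, [336, 289]), ('top', 0.43, [413, 142]), ('wrist', 0.66, [99, 188])]
```

View pics/w1.png

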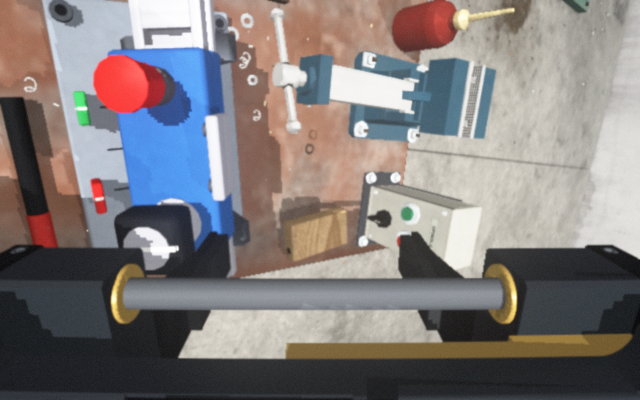

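Wrist view: the knob is at (153,240), with its flats square to the jig. The plunger is at (130,83), and the green tab at (81,108) is on the plunger side. I'll turn the jaws 90° so that j7 has room for the full twist.

```bash
python3 -m jog '[[[0,0,0,0,0,8,8.7],[0,0,0,0,0,8,8.7],[0,0,0,0,0,8,8.7],[0,0,0,0,0,8,8.7],[0,0,0,0,0,8,8.7],[0,0,0,0,0,8,8.7],[0,0,0,0,0,8,8.7],[0,0,0,0,0,8.5,8.7],[0,0,0,0,0,8.5,8.7],[0,0,0,0,0,8.5,8.7],[0,0,0,0,0,8.5,8.7],[0,0,0,0,0,0,8.7]]]'
python3 - <<'E'
from h import *
x,y,n=frame([-.014,.097])
s=ctrl.get_state();print(s['joint_positions'].round(3),s['position'])
ims={c:snap(c) for c in('wrist','side','top')};o=locate(['knob_grip','plunger_grip','slide_pointer','green_tab','red_tab'],['wrist','side','top'],ims)
K=np.array([.486,-.045,.124])
for q in ([.0,0,.10],.06*n): print(delta(K+q,toolR(y,n,90)))
E
```

```text
time: 6.75
position: [0.5318, -0.0214, 0.2427]
tool_rot: [-2.932, -0.23, -0.896]
ft_force: [0.4, 0.1, -0.6]
grip_width: 1.004
[ 0.351 -0.301 -0.215  2.198 -0.379  0.699 -1.062] [ 0.53183319 -0.02138359  0.24272457]
knob_grip [ 0.4798 -0.0308  0.1072] [16.  15.  29.1] [('wrist', 0.74, [337, 348]), ('side', 0.58, [354, 237]), ('top', 0.5, [391, 231])]
plunger_grip [0.4727 0.0564 0.1218] [2.2 1.1 1.9] [('wrist', 0.64, [205, 350]), ('side', 0.87, [316, 211]), ('top', 0.7, [362, 224])]
slide_pointer [('side', 0.89, [337, 265])]
green_tab [0.446  0.0348 0.0027] [3.6 3.6] [('side', 0.61, [312, 272]), ('top', 0.62, [364, 240])]
red_tab [ 0.5167 -0.0479  0.0712] [138.1  85.2  60.7] [('wrist', 0.34, [394, 164]), ('side', 0.55, [336, 291]), ('top', 0.54, [392, 230])]
(array([-5.1 ,  1.63, -1.23]), array([-1.59,  0.92,  0.29]))
(array([-10.8 ,   1.66,   1.06]), array([-1.59,  0.92,  0.29]))
```

```bash
python3 -m jog '[[[-2.5,0.8,-0.5,-0.8,0.4,0.1,8.7],[-2.6,0.8,-0.5,-0.8,0.5,0.2,8.7],[-3,0,0.5,0,0,0,8.7],[0,0,0,0,0,0,8.7]]]'
python3 - <<'E'
from h import *
x,y,n=frame([-.014,.097])
s=ctrl.get_state();print(s['joint_positions'].round(3),s['position'])
ims={c:snap(c,c+'2.png') for c in('wrist','side')};o=locate(['knob_grip','plunger_grip'],['wrist','side'],ims)
K=np.array([.486,-.045,.124])
for c in ims: print(c,project(ims[c],K))
for q in (.09*n,.06*n): print(delta(K+q,toolR(y,n,90)))
E
```

```text
time: 8.05
position: [0.4977, -0.0565, 0.1818]
tool_rot: [-2.948, -0.214, -0.885]
ft_force: [0.0, -0.2, 0.0]
grip_width: 0.997
[ 0.391 -0.301 -0.166  2.324 -0.463  0.613 -0.893] [ 0.49769755 -0.05651056  0.18178144]
knob_grip [('side', 0.91, [356, 233])]
plunger_grip [('side', 0.65, [318, 212])]
wrist (np.float64(293.6216386033231), np.float64(296.787466815262))
side (np.float64(354.24525538880425), np.float64(234.51621037805228))
(array([-4.93, -1.37, -4.52]), array([-0.75,  0.98,  0.07]))
(array([-4.88, -1.34, -1.52]), array([-0.75,  0.98,  0.07]))
```

View pics/wrist2.png

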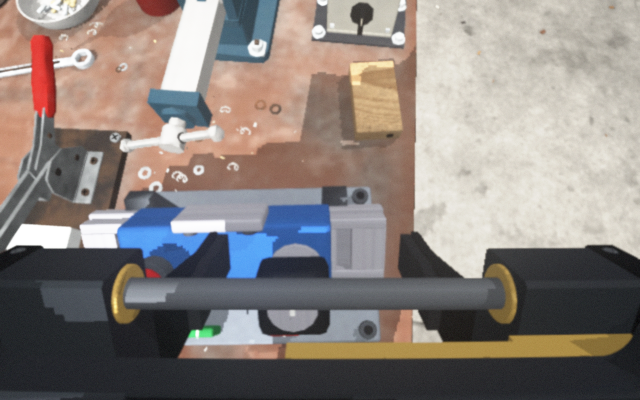

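Wrist view: the knob is at (293,295), which agrees with the projected estimate (294,297) to about 2 px, and the jaws lie parallel to its flats. I'll shift over the axis.

```bash
python3 -m jog '[[[-1.5,-1.3,0.5,-0.7,0.9,0,8.7],[-1.7,0,0.6,0,0,0,8.7],[-1.7,0,0.6,0,0,0,8.7],[0,0,0,0,0,0,8.7]]]'
python3 - <<'E'
from h import *
x,y,n=frame([-.014,.097])
s=ctrl.get_state();print(s['joint_positions'].round(3),s['position'])
K=np.array([.486,-.046,.125])
for q in (.06*n,.0*n): print(delta(K+q,toolR(y,n,90)))
E
```

```text
time: 8.75
position: [0.4771, -0.0496, 0.1369]
tool_rot: [-2.948, -0.214, -0.91]
ft_force: [-1.0, 0.8, -0.8]
grip_width: 1.002
[ 0.367 -0.301 -0.161  2.431 -0.535  0.495 -0.818] [ 0.47711112 -0.04962351  0.13687009]
(array([ 0.03, -0.26, -4.49]), array([-0.39,  0.67, -0.03]))
(array([ 0.1 , -0.22,  1.51]), array([-0.39,  0.67, -0.03]))
```

```bash
python3 -m jog '[[[0.1,-0.2,0.6,-0.4,0.6,0,8.7],[0,0,0.6,0,0,0,8.7],[0,0,0,0,0,0,4],[0,0,0,0,0,0,4],[0,0,0,0,0,0,4],[0,0,0,0,0,0,4],[0,0,0,0,0,0,4],[0,0,0,0,0,0,4]]]' 50
python3 - <<'E'
from h import *
x,y,n=frame([-.014,.097])
s=ctrl.get_state();print(s['joint_positions'].round(3),s['position'],s['grip_width']*87,s['torque'])
K=np.array([.486,-.046,.125])
print(delta(K,toolR(y,n,90)))
snap('side','s3.png');i=cv2.imread('pics/s3.png')[170:330,230:470];cv2.imwrite('pics/s3.png',cv2.resize(i,(720,480)))
E
```

```text
time: 9.55
position: [0.486, -0.0469, 0.1295]
tool_rot: [-2.948, -0.211, -0.933]
ft_force: [0.7, 1.8, 2.2]
grip_width: 0.542
[ 0.36  -0.274 -0.175  2.435 -0.555  0.444 -0.81 ] [ 0.48599725 -0.04689289  0.12950388] 47.173072298832835 [0.37055024 0.62813708 0.35443396]
(array([-0.25, -0.09,  0.38]), array([ 0.07, -0.12, -0.01]))
```

View pics/s3.png

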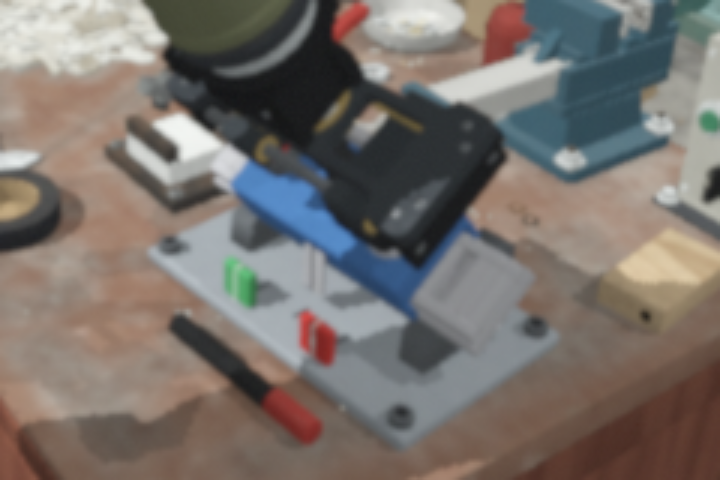

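The side crop shows the gripper squarely over the knob, with nothing else touched. I'll centre it slightly, regrip and twist anticlockwise (negative az).

```bash
python3 -m jog '[[[0,0,0,0,0,0,6],[0,0,0,0,0,0,6],[-0.2,-0.1,0.1,0,0,0,6],[0,0,0,0,0,0,4],[0,0,0,0,0,0,4],[0,0,0,0,0,0,4],[0,0,0,0,0,0,4],[0,0,0,0,0,-3,4],[0,0,0,0,0,-3,4],[0,0,0,0,0,-3,4],[0,0,0,0,0,-3,4]]]' 55
python3 - <<'E'
from h import *
x,y,n=frame([-.014,.097])
s=ctrl.get_state();print(s['joint_positions'].round(3),s['grip_width']*87,s['torque'],s['torque']@n)
K=np.array([.486,-.046,.125])
print(delta(K,toolR(y,n,90)))
E
```

```text
time: 10.7
position: [0.4846, -0.0451, 0.1273]
tool_rot: [2.93, 0.524, 0.94]
ft_force: [-0.8, 4.8, 1.6]
grip_width: 0.502
[ 0.324 -0.274 -0.146  2.441 -0.54   0.436 -0.615] 43.668726571131685 [0.86930164 0.80707291 0.38921279] -0.24080062704523558
(array([-0.05,  0.1 ,  0.26]), array([-0.02, -0.08, 12.06]))
```

```bash
python3 -m jog '[[[0,0,0,0,0,-4,4],[0,0,0,0,0,-6,4],[0,0,0,0,0,-8,4],[0,0,0,0,0,-8,4],[0,0,0,0,0,-8,4],[0,0,0,0,0,-8,4],[0,0,0,0,0,-8,4],[0,0,0,0,0,-8,4],[0,0,0,0,0,-8,4],[0,0,0,0,0,-8,4]]]'
python3 - <<'E'
from h import *
x,y,n=frame([-.014,.097])
s=ctrl.get_state();print(s['joint_positions'].round(3),s['grip_width']*87,s['torque'],s['torque']@n)
K=np.array([.486,-.046,.125]);Rc=R.from_rotvec(s['tool_rot'])
print('turned',np.degrees((toolR(y,n,90).inv()*Rc).as_rotvec()),'pos err',np.array(s['position'])-K)
E
```

```text
time: 11.7
position: [0.482, -0.0429, 0.1255]
tool_rot: [1.821, 1.977, 0.657]
ft_force: [-17.5, 7.8, 6.1]
grip_width: 0.502
[ 0.14  -0.281  0.018  2.449 -0.423  0.425  0.578] 43.64136512443926 [1.69714714 2.42297726 1.3148414 ] -0.0849325179772249
turned [ 4.81162101e-01 -4.63585945e-03 -8.63923151e+01] pos err [-0.00402544  0.00308208  0.00046562]
```

```bash
python3 -m jog '[[[0,-0.1,-0.1,0,0,-8,4],[0,0,-0.1,0,0,-8,4],[0,0,0,0,0,-8,4],[0,0,0,0,0,-8,4],[0,0,0,0,0,-7,4],[0,0,0,0,0,-4,4],[0,0,0,0,0,0,4]]]'
python3 - <<'E'
from h import *
x,y,n=frame([-.014,.097])
s=ctrl.get_state();print(s['joint_positions'].round(3),s['grip_width']*87,s['torque'],s['torque']@n)
K=np.array([.486,-.046,.125]);Rc=R.from_rotvec(s['tool_rot'])
print('turned',np.degrees((toolR(y,n,90).inv()*Rc).as_rotvec()),'pos err',np.array(s['position'])-K)
E
```

```text
time: 12.4
position: [0.48, -0.0445, 0.1246]
tool_rot: [0.94, 2.415, 0.401]
ft_force: [1.0, 1.6, -25.3]
grip_width: 0.501
[ 0.184 -0.281 -0.019  2.449 -0.446  0.433  1.348] 43.56591475048597 [0.43863732 2.78933328 0.61816316] 0.028813163774526925
turned [ 7.31503045e-01 -1.64318368e-03 -1.29160310e+02] pos err [-0.00598056  0.00145727 -0.00042373]
```

```bash
python3 -m jog '[[[0,0,0,0,0,-4,4],[0,0,0,0,0,-4,4],[0,0,0,0,0,0,4]]]'
python3 - <<'E'
from h import *
x,y,n=frame([-.014,.097])
s=ctrl.get_state();print(s['joint_positions'].round(3),s['grip_width']*87,s['torque'],s['torque']@n)
K=np.array([.486,-.046,.125]);Rc=R.from_rotvec(s['tool_rot'])
print('turned',np.degrees((toolR(y,n,90).inv()*Rc).as_rotvec()),'pos err',np.array(s['position'])-K)
E
```

```text
time: 12.7
position: [0.4804, -0.0456, 0.1251]
tool_rot: [0.776, 2.457, 0.353]
ft_force: [2.2, 1.7, -27.9]
grip_width: 0.507
[ 0.183 -0.281 -0.015  2.449 -0.447  0.432  1.482] 44.06637403684403 [ 0.71182702  3.81029623 -1.21684368] -1.7130774441524623
turned [ 5.97862769e-01  3.39038696e-02 -1.36657799e+02] pos err [-5.62743083e-03  4.45604400e-04  5.50218274e-05]
```

Turned 129° freely, then the torque jumped to 1.7 N m at about 133°, so the knob is at its stop. I'll release and lift off.

```bash
python3 -m jog '[[[0,0,0,0,0,0,8.7],[0,0,0,0,0,0,8.7],[0,0,0,0,0,0,8.7],[0,0,0,0,0,0,8.7],[0,0,0,0,0,0,8.7]]]'
python3 - <<'E'
from h import *
s=ctrl.get_state();Rc=R.from_rotvec(s['tool_rot']);print(Rc.inv().apply([0.8,0,6]).round(2),s['grip_width'])
E
```

```text
time: 13.2
position: [0.4833, -0.0466, 0.1294]
tool_rot: [0.767, 2.447, 0.349]
ft_force: [-0.5, -0.8, 0.9]
grip_width: 0.872
[-3.09  2.71 -4.44] 0.8722005642054037
```

```bash
python3 -m jog '[[[-0.5,0.4,-0.7,0,0,0,8.7],[-0.5,0.4,-0.7,0,0,0,8.7],[-0.5,0.5,-0.75,0,0,0,8.7],[-0.5,0.5,-0.75,0,0,0,8.7],[-1,0.9,-1.5,0,0,0,8.7],[-1,0.9,-1.5,0,0,0,8.7],[-1,0.9,-1.5,0,0,0,8.7],[0,0,0,0,0,0,8.7]]]'
python3 - <<'E'
from h import *
s=ctrl.get_state();print(s['joint_positions'].round(3),s['position'])
x,y,n=frame([-.013,.1005]);c,q=np.cos(np.radians(23)),np.sin(np.radians(23));n2=-q*x+np.array([0,0,c])
print(delta([.48,0.0,.23],toolR(y,n2,90)))
E
```

```text
time: 14.0
position: [0.5217, -0.0526, 0.2197]
tool_rot: [0.766, 2.456, 0.354]
ft_force: [0.2, 0.5, 0.1]
grip_width: 0.997
[ 0.358 -0.301 -0.16   2.253 -0.409  0.643  1.419] [ 0.52165048 -0.05257724  0.21973956]
(array([ 5.56,  2.77, -2.74]), array([ 13.85,  -6.41, 137.21]))
```

```bash
python3 -m jog '[[[0,0,0,0,0,8.5,7],[0,0,0,0,0,8.5,7],[0,0,0,0,0,8.5,7],[0,0,0,0,0,8.5,7],[0,0,0,0,0,8.5,7],[0,0,0,0,0,8.5,7],[0,0,0,0,0,8.5,7],[0,0,0,0,0,8.5,7],[0,0,0,0,0,8.5,7],[0,0,0,0,0,8.5,7],[0,0,0,0,0,8.5,7],[0,0,0,0,0,8.5,7]]]';  python3 -m jog '[[[0,0,0,0,0,8.5,7],[0,0,0,0,0,8.5,7],[0,0,0,0,0,8.5,7],[0,0,0,0,0,8.5,7],[0,0,0,0,0,0,7]]]'
python3 - <<'E'
from h import *
x,y,n=frame([-.013,.1005]);c,q=np.cos(np.radians(23)),np.sin(np.radians(23));n2=-q*x+np.array([0,0,c])
s=ctrl.get_state();print(s['joint_positions'].round(3),s['position'])
ims={c:snap(c,c+'4.png') for c in('wrist','side','top')};locate(['knob_grip','plunger_grip','slide_pointer','green_tab'],['wrist','side','top'],ims)
P=np.array([.4725,.0555,.122]);print(delta(P+[.03,0,.1],toolR(y,n2,90)))
E
```

```text
time: 15.2
position: [0.5182, -0.0518, 0.2146]
tool_rot: [2.684, 1.057, 0.872]
ft_force: [0.3, 0.5, -0.4]
grip_width: 0.801
time: 15.7
position: [0.5183, -0.0518, 0.2147]
tool_rot: [-2.949, -0.24, -0.914]
ft_force: [-1.2, -0.4, -0.2]
grip_width: 0.81
[ 0.431 -0.301 -0.222  2.258 -0.445  0.651 -0.923] [ 0.51831783 -0.05176373  0.21471085]
knob_grip [ 0.4891 -0.0469  0.1246] [1.6 1.6] [('wrist', 0.6, [297, 329]), ('side', 0.76, [357, 234])]
plunger_grip [0.4671 0.0518 0.1268] [0. 0.] [('side', 0.53, [316, 211]), ('top', 0.48, [365, 227])]
slide_pointer [('side', 0.64, [337, 266])]
green_tab [0.4436 0.0317 0.0083] [3.8 5.5 4.1] [('wrist', 0.47, [212, 354]), ('side', 0.61, [313, 272]), ('top', 0.58, [367, 241])]
(array([  0.46, -10.87,  -0.49]), array([ -0.72, -11.49,   1.79]))
```

View pics/wrist4.png

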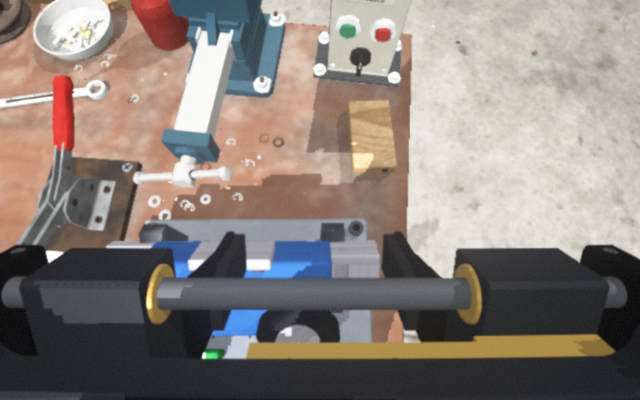

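Wrist view: the knob now stands diagonally at about (297,330), so it has turned. Next, over to the plunger with a 23° tilt, which stays within reach.

```bash
python3 -m jog '[[[0,-3,-0.1,0,-3,0.4,7],[0,-3,-0.1,0,-3,0.4,7],[0,-3,-0.1,-0.3,-3,0.5,7],[0.4,-2,-0.1,-0.4,-2.5,0.5,7],[0,0,0,0,0,0,7]]]'
python3 - <<'E'
from h import *
x,y,n=frame([-.0145,.1005]);c,q=np.cos(np.radians(23)),np.sin(np.radians(23));n2=-q*x+np.array([0,0,c])
s=ctrl.get_state();print(s['joint_positions'].round(3),s['position'])
ims={c:snap(c,c+'5.png') for c in('wrist','side','top')};locate(['plunger_grip'],['wrist','side','top'],ims)
P=np.array([.4725,.0555,.122])
for c in ims: print(c,project(ims[c],P))
for a in((.0,0,.06),(0,0,.0)):print(delta(P+a,toolR(y,n2,90)))
E
```

```text
time: 16.95
position: [0.5058, 0.0607, 0.2223]
tool_rot: [-3.045, -0.206, -0.622]
ft_force: [0.1, -0.4, 0.5]
grip_width: 0.804
[ 0.332 -0.253 -0.442  2.124 -0.151  0.847 -1.478] [0.50582161 0.06074264 0.22226927]
plunger_grip [0.4712 0.0548 0.1223] [0.5 0.5] [('wrist', 0.83, [316, 306]), ('side', 0.58, [316, 212])]
wrist (np.float64(314.830654885332), np.float64(304.4117976162191))
side (np.float64(316.9436894218671), np.float64(211.82848803007573))
top (np.float64(362.77412629632835), np.float64(225.08062245867026))
(array([-4.38, -0.4 ,  2.29]), array([ 0.35,  0.07, -0.87]))
(array([-6.71, -0.4 ,  7.82]), array([ 0.35,  0.07, -0.87]))
```

View pics/wrist5.png

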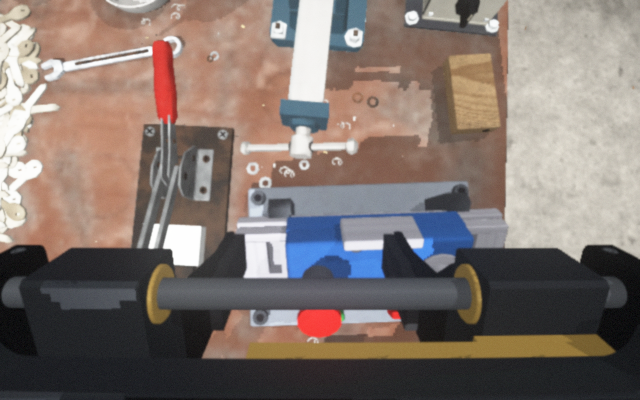

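Wrist view: the red plunger is at (320,316), midway between the jaws and matching the estimate. Descending.

```bash
python3 -m jog '[[[-2.2,-0.4,1.1,0.3,0,-0.9,7],[-2.2,0,1.1,0,0,0,7],[-1,0,2,0,0,0,7],[-1,0,2,0,0,0,7],[0,0,0,0,0,0,7]]]'
python3 - <<'E'
from h import *
x,y,n=frame([-.0145,.1005]);c,q=np.cos(np.radians(23)),np.sin(np.radians(23));n2=-q*x+np.array([0,0,c])
s=ctrl.get_state();print(s['joint_positions'].round(3),s['position'])
P=np.array([.472,.055,.122])
for a in(0.006,):print(delta(P+a*n,toolR(y,n2,90)))
E
```

```text
time: 17.75
position: [0.4667, 0.0549, 0.1351]
tool_rot: [-3.046, -0.22, -0.608]
ft_force: [-1.0, -0.2, -0.8]
grip_width: 0.802
[ 0.281 -0.247 -0.414  2.307 -0.16   0.672 -1.462] [0.46671912 0.05489217 0.13513697]
(array([-0.15,  0.06,  0.83]), array([-0.  ,  0.41,  0.06]))
```

```bash
python3 -m jog '[[[-0.1,0.05,0.8,0,0.4,0,6],[0,0,0,0,0,0,2],[0,0,0,0,0,0,2],[0,0,0,0,0,0,2],[0,0,0,0,0,0,2],[0,0,0,0,0,0,2],[0,0,0,0,0,0,2],[0,0,0,0,0,0,2],[0,0,0,0,0,0,2]]]' 35
python3 - <<'E'
from h import *
x,y,n=frame([-.0145,.1005])
s=ctrl.get_state();Rc=R.from_rotvec(s['tool_rot']);print(s['position'],s['grip_width']*87,s['ft_force']@n,s['ft_force']@y)
print('n in tool',Rc.inv().apply(n),'y in tool',Rc.inv().apply(y))
E
```

```text
time: 18.65
position: [0.4723, 0.0557, 0.1314]
tool_rot: [-3.041, -0.222, -0.63]
ft_force: [-1.3, -2.8, 4.2]
grip_width: 0.331
[0.47228961 0.05566459 0.13140368] 28.77265408018897 4.412489154692081 -2.6153969401185693
n in tool [-2.00804106e-01  5.45848628e-05 -9.79631414e-01] y in tool [ 2.64469354e-03 -9.99996324e-01 -5.97826872e-04]
```

Gripped at 28.8 mm. Pulling 12.5 mm along the plunger's axis.

```bash
python3 -m jog '[[[-0.08,0,-0.4,0,0,0,2],[-0.08,0,-0.4,0,0,0,2],[-0.09,0,-0.42,0,0,0,2],[0,0,0,0,0,0,2],[0,0,0,0,0,0,2]]]'
python3 - <<'E'
from h import *
x,y,n=frame([-.0145,.1005])
s=ctrl.get_state();Rc=R.from_rotvec(s['tool_rot']);print(s['joint_positions'].round(3),s['grip_width']*87,s['ft_force']@n,s['ft_force']@y,s['ft_force']@x)
d=np.array(s['position'])-[0.47228961,0.05566459,0.13140368];print('moved n,y',d@n,d@y)
E
```

```text
time: 19.15
position: [0.4653, 0.0549, 0.1412]
tool_rot: [-3.04, -0.222, -0.631]
ft_force: [7.2, -0.1, -5.0]
grip_width: 0.333
[ 0.27  -0.269 -0.401  2.314 -0.17   0.671 -1.453] 28.960753751297545 -8.147481794288534 -1.130384017710062 7.082440082056317
moved n,y 0.012057123196350213 0.00028791188094958993
```

The spring force is 8.1 N at 12 mm, so the plunger is out. Sliding +36 mm along the travel (tool −y).

```bash
python3 -m jog '[[[0,-0.4,0,0,0,0,2],[0,-0.5,0,0,0,0,2],[0,-0.5,0,0,0,0,2],[0,-0.5,0,0,0,0,2],[0,-0.5,0,0,0,0,2],[0,-0.5,0,0,0,0,2],[0,-0.5,0,0,0,0,2],[0,-0.2,0,0,0,0,2],[0,0,0,0,0,0,2],[0,0,0,0,0,0,2]]]'
python3 - <<'E'
from h import *
x,y,n=frame([-.0145,.1005])
s=ctrl.get_state();Rc=R.from_rotvec(s['tool_rot']);print(s['joint_positions'].round(3),s['grip_width']*87,s['ft_force']@n,s['ft_force']@y,s['ft_force']@x)
d=np.array(s['position'])-[0.47228961,0.05566459,0.13140368];print('moved n,y,x',d@n,d@y,d@x)
snap('side','s6.png');i=cv2.imread('pics/s6.png')[170:330,230:470];cv2.imwrite('pics/s6.png',cv2.resize(i,(720,480)))
E
```

```text
time: 20.15
position: [0.4596, 0.091, 0.1407]
tool_rot: [-3.04, -0.223, -0.629]
ft_force: [5.4, 2.2, -5.2]
grip_width: 0.326
[ 0.253 -0.274 -0.481  2.311 -0.143  0.671 -1.569] 28.341617502288724 -7.48993513020547 1.414092117526517 5.697393328985774
moved n,y,x 0.011933660919479526 0.03679016195378983 -0.007525246368017752
```

View pics/s6.png

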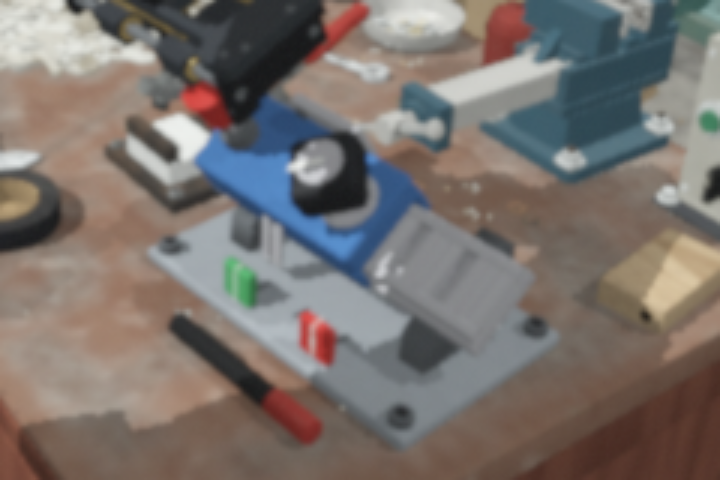

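The slide has come across: the pointer is now at (272,243) in the crop, behind the green tab at (240,281). Letting the plunger in.

```bash
python3 -m jog '[[[0.08,0.05,0.4,0,0,0,2],[0.08,0,0.4,0,0,0,2],[0.08,0,0.38,0,0,0,2],[0,0,0,0,0,0,2],[0,0,0,0,0,0,2]]]'
python3 - <<'E'
from h import *
x,y,n=frame([-.0145,.1005])
s=ctrl.get_state();print(s['grip_width']*87,s['ft_force']@n,s['ft_force']@y,s['ft_force']@x)
d=np.array(s['position'])-[0.47228961,0.05566459,0.13140368];print('moved n,y,x',d@n,d@y,d@x)
E
```

```text
time: 20.7
position: [0.4663, 0.0912, 0.1314]
tool_rot: [-3.041, -0.223, -0.627]
ft_force: [-3.4, 0.8, 4.8]
grip_width: 0.325
28.27045548938044 5.783834058479103 1.31821827403654 -3.2265998154718476
moved n,y,x 0.0004634143151590495 0.03598546306590865 -0.0008719302608418387
```

```bash
python3 -m jog '[[[0,-0.25,0,0,0,0,2],[0,0,0,0,0,0,2]]]';python3 -m jog '[[[0,0.5,0,0,0,0,2],[0,0,0,0,0,0,2]]]'; python3 -m jog '[[[0,-0.25,0,0,0,0,2],[0,0,0,0,0,0,2],[0,0,0,0,0,0,6],[0,0,0,0,0,0,6],[0,0,0,0,0,0,6],[0,0,0,0,0,0,6]]]'
```

```text
time: 20.9
position: [0.4661, 0.0922, 0.1314]
tool_rot: [-3.043, -0.222, -0.628]
ft_force: [-3.3, -2.5, 5.2]
grip_width: 0.331
time: 21.1
position: [0.4669, 0.0878, 0.1313]
tool_rot: [-3.042, -0.221, -0.628]
ft_force: [-4.5, -1.2, 5.6]
grip_width: 0.331
time: 21.7
position: [0.4662, 0.0908, 0.1308]
tool_rot: [-3.041, -0.222, -0.628]
ft_force: [0.0, 1.0, 0.1]
grip_width: 0.605
```

Depth is back to home. Retreating and checking.

```bash
python3 -m jog '[[[0.4,0,-0.7,0,0,0,7],[0.5,0,-1,0,0,0,7],[0.8,0,-2,0,0,0,7],[1,0,-3,0,0,0,7],[1,0,-3,0,0,0,7],[1,0,-3,0,0,0,7],[0,0,0,0,0,0,7]]]'
python3 - <<'E'
from h import *
x,y,n=frame([-.0145,.1005])
s=ctrl.get_state();print(s['joint_positions'].round(3),s['position'])
ims={c:snap(c,c+'7.png') for c in('wrist','side','top')};o=locate(['knob_grip','plunger_grip','slide_pointer','green_tab','marker','tape_roll','wood_block','caliper'],['side','top','wrist'],ims)
P=np.array([.472,.055,.122])+.036*y
for k in (0,.009):print('plunger proj at pull',k,[(c,np.round(project(ims[c],P+k*n),1)) for c in ims])
i=cv2.imread('pics/side7.png')[180:320,240:450];cv2.imwrite('pics/s7.png',cv2.resize(i,(795,530),interpolation=cv2.INTER_CUBIC))
E
```

```text
time: 22.4
position: [0.4839, 0.0975, 0.253]
tool_rot: [-3.042, -0.228, -0.62]
ft_force: [1.3, 0.3, -0.1]
grip_width: 0.805
[-0.109 -0.302 -0.15   2.115  0.     0.925 -1.682] [0.48387817 0.09745843 0.25297106]
knob_grip [ 0.4835 -0.0082  0.1203] [2.5 2.5] [('side', 0.86, [342, 227]), ('wrist', 0.66, [438, 277])]
plunger_grip [('side', 0.79, [305, 203])]
slide_pointer [('side', 0.7, [326, 257])]
green_tab [('side', 0.52, [310, 270])]
marker [ 0.4109 -0.0225  0.0012] [4.9 3.7 1.6] [('side', 0.85, [312, 297]), ('top', 0.69, [387, 253]), ('wrist', 0.66, [407, 329])]
tape_roll [ 0.351   0.2132 -0.006 ] [1.5 2.8 1.9] [('side', 0.8, [230, 245]), ('top', 0.56, [296, 276]), ('wrist', 0.85, [197, 348])]
wood_block [ 0.6952 -0.0874  0.0043] [1.9 4.9 3.5] [('side', 0.95, [447, 265]), ('top', 0.64, [410, 142]), ('wrist', 0.88, [485, 98])]
caliper [0.3929 0.3837 0.0177] [5.6 5.6] [('side', 0.86, [223, 198]), ('top', 0.78, [226, 264])]
plunger proj at pull 0 [('wrist', array([318.9, 276.9])), ('side', array([305. , 204.6])), ('top', array([347.2, 227.9]))]
plunger proj at pull 0.009 [('wrist', array([319. , 284.6])), ('side', array([302.9, 202.1])), ('top', array([347.9, 230. ]))]
```

View pics/s7.png

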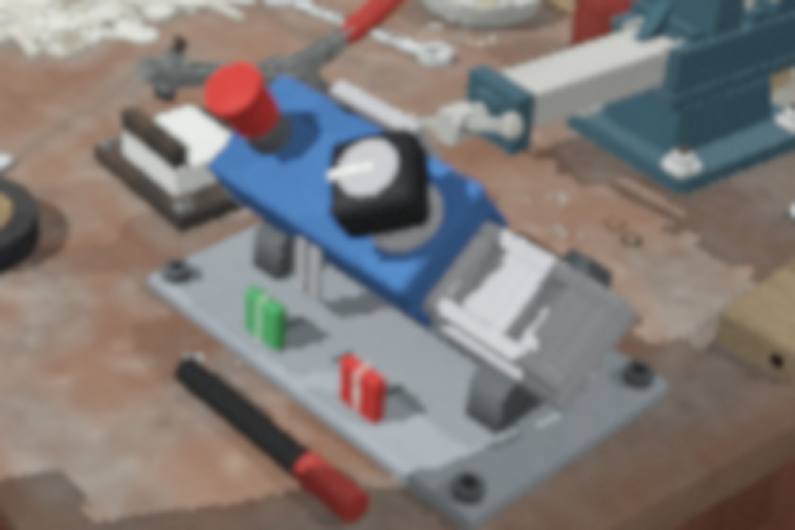

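View pics/wrist7.png

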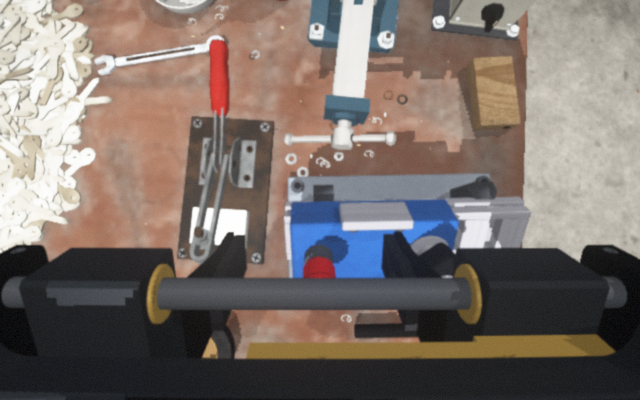

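The side crop shows the slide behind the green tab, the knob turned and the loose things in place. I'll check numerically whether the plunger is home, from the red blob's shift in the side view before and after.

```bash
python3 - <<'E'
from h import *
x,y,n=frame([-.0145,.1005])
d=snap('side','side8.png');P=np.array([.472,.055,.122])
def blob(f):
    i=cv2.imread('pics/'+f).astype(int);m=(i[:,:,2]>140)&(i[:,:,1]<80);m[:190]=0;m[225:]=0;m[:,:285]=0;m[:,335:]=0
    r,c=np.nonzero(m);return np.array([c.mean(),r.mean()]),len(r)
a,b=blob('side0.png'),blob('side8.png');print(a,b,'shift',b[0]-a[0])
for m in(.034,.036,.038):
  for k in(0,.009):print(m,k,np.subtract(project(d,P+m*y+k*n),project(d,P)).round(2))
# pointer/tab: tab middle + pointer via side
f=finder.spot_point('slide_pointer','side')[0]['point'];print('ptr shift',f[1]*640-335.,f[0]*400-266)
E
```

```text
(array([313.76315789, 209.48245614]), 114) (array([302.07438017, 203.59504132]), 121) shift [-11.68877773  -5.88741482]
0.034 0 [-11.2   -6.98]
0.034 0.009 [-13.3  -9.5]
0.036 0 [-11.84  -7.38]
0.036 0.009 [-13.94  -9.9 ]
0.038 0 [-12.47  -7.78]
0.038 0.009 [-14.58 -10.3 ]
ptr shift -7.319999999999993 -10.319999999999993
```

The blob shift of (-11.7,-5.9) fits +36 mm with the plunger home, predicted at (-11.8,-7.4). On the land at 9 mm it would be (-13.9,-9.9). Handing in.

```bash
python3 -c "
from bench import close_job
print(close_job())"
```

```text
the job is handed in; nothing more can be done
None
```

I moved the stop slide to the hole at the green tab and handed the job in at about 22.5 s of the 58 s. There was no verdict.

- **Knob:** I broke it loose anticlockwise and turned it until the torque jumped to 1.7 N m, after about 133° of tool turn. That fits its stop at 2.3 rad, though I had no direct reading of the joint angle. I left it open.
- **Plunger and slide:** I pulled the plunger about 12 mm (about 8 N of spring force), moved the slide about 36 mm to the green tab, and lowered the plunger. It came back to within 0.5 mm of its starting depth.
- **Last checks:**
  - The red plunger's shift in the side picture matches +36 mm with the plunger home, and does not match it riding on the land.
  - The slide stands behind the green tab in the side picture.
  - The measured positions of the loose things differ by no more than about 9 mm from the start, which is within the finder's scatter.
  - The gripper is clear and feels no contact.
- **Inconclusive:**
  - A sideways wiggle of ±2.5 mm stayed within the hole's play, so it did not prove the plunger is locked in the hole.
  - The network's pointer shift in the side picture was noisy, so I did not use it.
  - I did not measure the pointer-to-tab offset directly.

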